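# Switch off the socket left on at the studio's power box

### The arm

A 6-joint arm with a two-finger parallel gripper is mounted at the origin on the work surface. World frame = base frame: x ahead of the robot, y to its left, z up, the work surface at z = 0. Lengths are in m, angles in rad, forces in N, time in s.
With the tool pointing down it reaches from about 0.25 to 0.775 m from the base axis. Payload 4 kg.
Tool frame: the origin (TCP) lies at the very end of the fingers, on their centre line; the grasp point (between the pads) lies 19 mm behind it; z points along the fingers, y is the line along which they close (so a half turn about z gives the same grasp; the last joint's range is limited). The gripper opens to 94 mm and grips with 3 to 60 N. Pads are 16 mm wide; open, the fingers measure 119 mm over their backs; the gripper's body (75 mm by 177 mm) begins 78 mm behind the grasp point.
Start: joints at [-1.28, 0.087, 1.371, -0, 1.684, -0.103], TCP at [0.211, -0.508, 0.206] pointing down, gripper open.
Joint ranges: [-3.1, 3.1], [-0.76, 2.03], [0.27, 2.55], [-1.08, 4.22], [0.17, 2.65], [-2.57, 2.57]. Speed limits (rad/s): [2.79, 2.79, 3.14, 3.14, 3.14, 3.14].

### API

Orientations are given as [roll, pitch, yaw] about the fixed x, y, z axes, in that order (R = Rz(yaw) Ry(pitch) Rx(roll)).
In Python, from bench import robot, snapshot, finder gives the robot as it stands.
- The arm moves only by the tool drive_tool, never from a script. Its argument "deltas" is text: rows parted by semicolons, each of 7 numbers parted by spaces: the shift along the tool's x, y, z each as a share of 100 mm, from -1 to 1, then the turn, a rotation vector about the tool's x, y, z each as a share of 90 degrees, from -1 to 1, then the finger opening in mm, from 0 to 94. In form: tx ty tz rx ry rz gripper; .... A call has 1 to 5 rows; each row is the pose to reach, as a shift and turn from the pose commanded when the call began, along the tool's axes at that moment; what a row does not reach only later rows make up. A row lasts 1/10 s, in which the tool goes at most 50 mm and 8.59 degrees, less where a joint would pass 70% of its speed; a pose out of reach is approached as far as the arm can. A call with a number of a shift or a turn outside -1 to 1 is refused whole. A call with a gripper value outside its range is refused whole. The fingers move at their own pace and stop on an object; the grip force is fixed at half the most. Time passes only in rows, so rows that repeat a pose let the fingers close. It gives the time, the measured TCP pose, the force, the opening and the grip force at its end, in the units of the state.
- robot.get_obs(): the state, without advancing time (a new reading comes with each control period).
- snapshot(name): name is "scene" or "side" or "wrist"; returns a dict with "img" (384x512x3 uint8, red, green, blue), "fx", "fy", "cx", "cy" (pixels), "D" ([k1, k2, p1, p2, k3] as OpenCV has them; the pictures are not rectified), "T" (4x4, takes a point from camera to world coordinates); the wrist camera has in their place "hand_eye" (4x4, takes a point from camera to tool coordinates, whose origin is the TCP and whose axes are the flange's). Camera axes: x right, y up, looking along -z (the intrinsics and any distortion apply to the point x, -y, -z); pixel columns grow to the right and rows downward; lengths in m; the calibration is good to about 2 mm. A picture is of the moment at which its call begins: read the wrist's pose just before it. There is no depth.
- robot.close_job(): hands the job in; it is judged then, once.
Trained networks look in the newest picture that a camera, given by its name, has taken for a name from the list of things; names that differ only in an ending like _2 or _b are one class to them, and where a whole thing is asked for, a point or a joint stands for the part that bears it (a point fixed in the world has none). Each returns a list of dicts, best first, with "confidence" (0 to 1); they miss things now and then, are a little off and sometimes report something else, mostly with a low value. They report only what shows in the picture. A call takes as long as a camera call.
- finder.look_for(camera, thing): "xy" ([column, row] in pixels, amid what is visible of it).
- finder.masks_of(camera, thing): "region" (384x512 bool, what is visible of it) and "xy" ([column, row] in pixels, amid what is visible of it).
- finder.landmark_of(camera, thing): "xy" ([column, row] in pixels: a listed point, or the origin of a listed thing).
The state is a dict: "time": time; "joint_positions": joint angles; "qvel": joint speeds; "joint_torque": joint torques, N m; "tool_pos": TCP position; "ee_rot": TCP orientation; "wrist_force": force on the tool from outside, world axes, zero at the start; "wrist_torque": the same for the moment, N m; "width": finger opening in m; "finger_force": force on a finger pad.
Only numpy, scipy, OpenCV 4.12 (cv2) and the standard library are available. Lean on these libraries where they do the work, as an engineer would, in place of code of your own. Each camera call takes 0.05 s, during which the arm holds its last target. There are 200 camera calls.

### The job

One of the four keys on the studio's power box has been left latched down, so its socket is still on. Feel which key it is with light taps, never pushing one of the other keys far down, then press the latched key fully down with the fingertips and let it spring up, so that all four keys stand up. Only touch the keys: do not pick up or push aside anything that stands about.

Things in the scene. Friction and masses are not known exactly. Their poses are not given: they have to be found in the camera images.
- powerbox: grey bench power box, fixed to the table, 130 (its x) x 240 (its y) x 55 mm tall, turned up to 0.4 rad about the vertical; origin at the centre of its underside (z = 0), -x side towards the robot, z up. On its flat top four identical black keys stand in a row along its y, 54 mm apart; each cap is flat, 44 (box x) x 32 mm (box y), centred 22 mm to the robot's side of the middle
- key_1_spot (a point): centre of the top face of key 1 (counted from the box's +y end) as it is when that key is up: 71 mm above the table, 16 mm above the box's top. Fixed to the box: it does not move with the key
- key_2_spot (a point): centre of the top face of key 2 (counted from the box's +y end) as it is when that key is up: 71 mm above the table, 16 mm above the box's top. Fixed to the box: it does not move with the key
- key_3_spot (a point): centre of the top face of key 3 (counted from the box's +y end) as it is when that key is up: 71 mm above the table, 16 mm above the box's top. Fixed to the box: it does not move with the key
- key_4_spot (a point): centre of the top face of key 4 (counted from the box's +y end) as it is when that key is up: 71 mm above the table, 16 mm above the box's top. Fixed to the box: it does not move with the key
- key_1 (a joint): how far key 1 is pushed down, in m: 0 up, about 0.0047 latched, 0.010 at the bottom. All keys are alike, spring-loaded push-push switches: pushed deeper than about 9 mm (best to the bottom, 6 to 7 N) and let go, a key changes over, from latched to up or from up to latched. At the start exactly one key, any of the four, is latched
- key_2 (a joint): how far key 2 is pushed down, in m: 0 up, about 0.0047 latched, 0.010 at the bottom. All keys: an up key starts to give at 2 N and needs 0.35 N more per mm (4.5 N at 7 mm, 5.5 N at the bottom)
- key_3 (a joint): how far key 3 is pushed down, in m: 0 up, about 0.0047 latched, 0.010 at the bottom. All keys: a latched key meets the finger nearly 5 mm lower than an up one and does not give below 3.7 N
- key_4 (a joint): how far key 4 is pushed down, in m: 0 up, about 0.0047 latched, 0.010 at the bottom. All keys: a key pushed down less than about 8 mm comes back to where it was
- eraser: bystander: white block eraser, 24 x 50 x 13 mm, lying on the power box's deck behind the keys (+x side); origin at the centre of its underside
- ink_bottle: bystander: small ink bottle, 26 mm across, 36 mm tall, standing on the power box's deck behind the keys; origin at the centre of its underside
- paint_jar: bystander: blue paint jar with a white cap, 60 mm across, 75 mm tall, standing beside the +y end of the power box; origin at the centre of its underside
- paint_pot: bystander: glass jar with a red cap, 54 mm across, 60 mm tall, standing beside the -y end of the power box; origin at the centre of its underside
- palette_knife: bystander: spatula-like palette knife, 190 mm long, lying flat in front of the power box (robot's side); origin at the middle of its underside
- staple_carton: bystander: small cardboard carton, 45 x 75 x 35 mm, behind the power box; origin at the centre of its underside
- tape_roll: bystander: roll of paper tape, 72 mm across, 24 mm tall, behind the power box; origin at the centre of its underside

How it is judged:
By the outcome, as a careful person would: the job done as asked, in the order asked, and still so for the second after the job is handed in, with the robot touching nothing.
It also fails if it takes over 51 s, if anything falls off the work surface, if the arm or the gripper's body presses on something with over 40 N, if the wrist force passes 120 N, or if a joint passes its speed limit or range.

## Working session

There is one attempt and no reset: what is moved stays moved. The work goes in short steps, Python scripts to look and compute and a tool call to move; the robot and the scene stay as the last step left them, time stands still between calls to the robot, and variables do not carry over. Pictures are saved under pics/ and viewed, at most 10 in all, crops included, and the job is handed in when it is done.

Besides the shell and the picture viewer there is one more tool, called in YAML: its name, and indented under it one key for each argument. drive_tool: Moves the arm, as the interface text tells. Shift numbers are shares of 100 mm and turn numbers shares of 90 degrees, none past 1 either way. Its arguments: {"type":"object","properties":{"deltas":{"type":"string"}},"required":["deltas"]}

```bash
mkdir -p pics; ls
cat > h.py <<'E'
import numpy as np,cv2
from bench import robot,snapshot,finder
from scipy.spatial.transform import Rotation as Rn
def K(s): return np.array([[s['fx'],0,s['cx']],[0,s['fy'],s['cy']],[0,0,1.]])
def ray(s,xy,T=None):
    T=s['T'] if T is None else T
    p=cv2.undistortPoints(np.array([[xy]],float),K(s),np.array(s['D'],float))[0,0]
    return T[:3,3],T[:3,:3]@np.array([p[0],-p[1],-1])
def onz(s,xy,z,T=None):
    o,d=ray(s,xy,T); return o+d*(z-o[2])/d[2]
def proj(s,P,T=None):
    T=s['T'] if T is None else T
    c=(np.atleast_2d(P)-T[:3,3])@T[:3,:3]; c=c*[1,-1,-1]
    return cv2.projectPoints(c,np.zeros(3),np.zeros(3),K(s),np.array(s['D'],float))[0][:,0]
E
python3 - <<'E'
from h import *
o=robot.get_obs();print({k:np.round(v,3) for k,v in o.items()})
ims=[]
for n in ['scene','side']:
    s=snapshot(n);ims.append(s['img'])
    print(n,np.round(s['T'],3).tolist())
    for i in range(1,5):
        for r in finder.landmark_of(n,f'key_{i}_spot')[:5]: print(i,np.round(r['xy'],1),round(r['confidence'],2),onz(s,r['xy'],.071).round(4))
    for r in finder.landmark_of(n,'powerbox')[:1]: print('box',r['xy'],r['confidence'],onz(s,r['xy'],0).round(4))
    cv2.imwrite(f'pics/{n}0.png',cv2.resize(s['img'][:,:,::-1],None,fx=1.5,fy=1.5))
E
```

```text
pics
{'time': np.float64(0.0), 'joint_positions': array([-1.28 ,  0.088,  1.372,  0.   ,  1.684, -0.103]), 'qvel': array([ 0.001, -0.   , -0.002, -0.   , -0.   ,  0.   ]), 'joint_torque': array([-2.0000e-03, -3.4018e+01, -3.0243e+01,  7.1000e-02,  3.3000e-02,
       -0.0000e+00]), 'tool_pos': array([ 0.211, -0.507,  0.204]), 'ee_rot': array([-3.139, -0.   ,  0.394]), 'wrist_force': array([-0.209, -0.356,  0.054]), 'wrist_torque': array([0.006, 0.061, 0.   ]), 'finger_force': np.float64(0.0), 'width': np.float64(0.094)}
scene [[0.015, -0.56, 0.828, 1.432], [1.0, 0.012, -0.01, 0.057], [-0.004, 0.828, 0.56, 0.67], [0.0, 0.0, 0.0, 1.0]]
1 [198.8 178.3] 0.63 [ 0.4835 -0.0748  0.071 ]
2 [174.1 177.6] 0.92 [ 0.4788 -0.1364  0.071 ]
3 [152.8 174.9] 0.65 [ 0.4649 -0.1916  0.071 ]
4 [133.6 178.6] 0.93 [ 0.4811 -0.2364  0.071 ]
box [166.2, 207.3] 0.68 [ 0.5056 -0.1602  0.    ]
side [[0.995, 0.068, -0.074, 0.485], [-0.1, 0.602, -0.792, -0.529], [-0.009, 0.796, 0.606, 0.526], [0.0, 0.0, 0.0, 1.0]]
1 [229.1 250.7] 0.63 [ 0.4796 -0.073   0.071 ]
2 [234.3 274.7] 0.64 [ 0.4849 -0.1223  0.071 ]
3 [233.5 308.5] 0.88 [ 0.4807 -0.1815  0.071 ]
4 [231.3 345.7] 0.92 [ 0.4751 -0.237   0.071 ]
4 [352.9 371.3] 0.45 [ 0.6139 -0.2863  0.071 ]
4 [234.1 277.8] 0.21 [ 0.4843 -0.1281  0.071 ]
box [274.4, 280.0] 0.64 [ 0.5497 -0.0773  0.    ]
```

View pics/scene0.png

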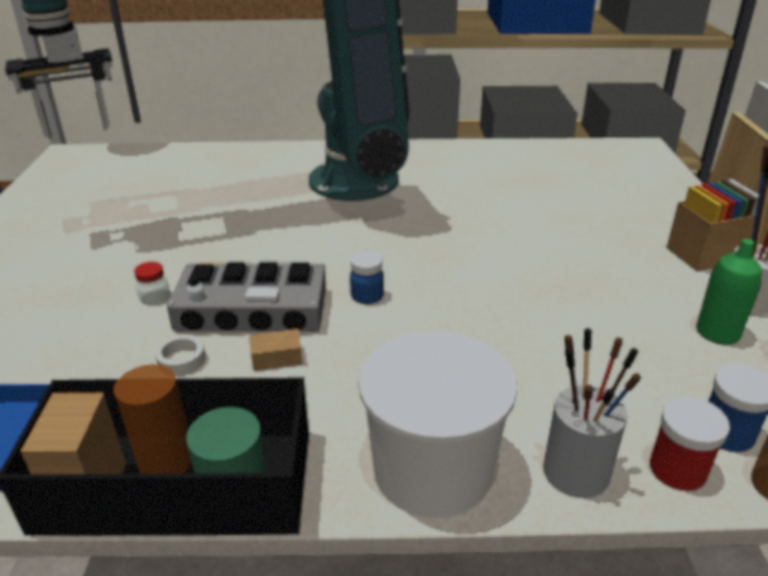

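View pics/side0.png

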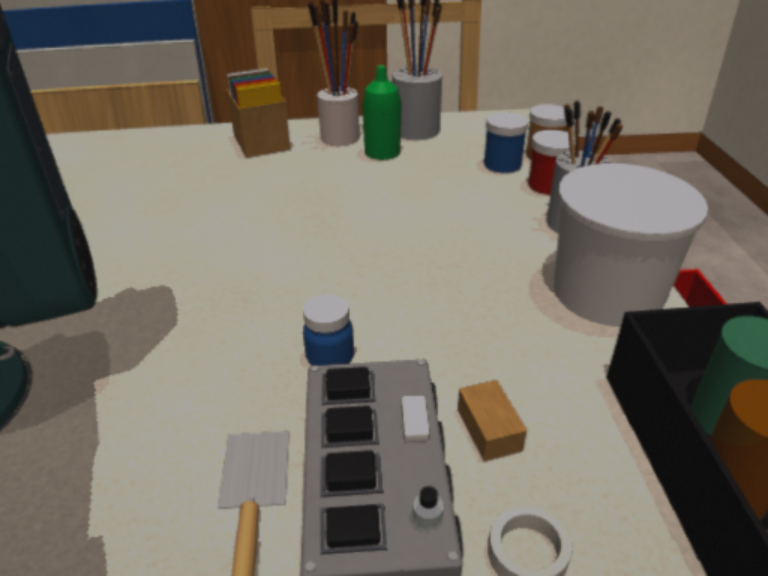

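The scene view shows the box at about (166,197) with the four black keys on its robot side. In the side view the key caps are centred near (232,255), (233,283), (234,314) and (236,350). I'll check the camera mount and fit the box.

```bash
cat >> h.py <<'E'
def caps(img,lo=50):
    g=cv2.cvtColor(img,cv2.COLOR_RGB2GRAY)
    n,l,st,c=cv2.connectedComponentsWithStats((g<lo).astype(np.uint8))
    return [(c[i].round(1).tolist(),int(st[i,4])) for i in range(1,n) if st[i,4]>150]
def wristT(s):
    o=robot.get_obs();T=np.eye(4);T[:3,:3]=Rn.from_euler('xyz',o['ee_rot']).as_matrix();T[:3,3]=o['tool_pos'];return T@s['hand_eye']
E
python3 - <<'E'
from h import *
w=snapshot('wrist');print(np.round(w['hand_eye'],3).tolist(),w['fx'],w['D'])
s=snapshot('side')
P=[onz(s,p,.071) for p in [(232.5,256),(233,284),(234,314.5),(236,351)]]
print(np.round(P,4))
from scipy.optimize import least_squares
c=snapshot('scene')
k2=[(p['xy']) for i in range(1,5) for p in finder.landmark_of('scene',f'key_{i}_spot')[:1]]
print(k2)
P2=[onz(c,p,.071) for p in [(299/1.5,272/1.5),(267/1.5,272/1.5),(234/1.5,273/1.5),(203/1.5,273/1.5)]]
print(np.round(P2,4))
E
```

```text
[[0.001, 0.968, 0.25, 0.072], [1.0, -0.001, -0.0, 0.002], [0.0, 0.25, -0.968, -0.178], [0.0, 0.0, 0.0, 1.0]] 312.8754604405708 [-0.08381518  0.          0.          0.          0.        ]
[[ 0.4842 -0.0848  0.071 ]
 [ 0.4822 -0.1393  0.071 ]
 [ 0.4808 -0.1911  0.071 ]
 [ 0.4804 -0.2448  0.071 ]]
[[197.4, 177.9], [171.3, 179.2], [172.7, 195.2], [133.8, 176.8]]
[[ 0.4973 -0.0722  0.071 ]
 [ 0.4962 -0.1245  0.071 ]
 [ 0.498  -0.178   0.071 ]
 [ 0.4968 -0.2289  0.071 ]]
```

drive_tool:
  deltas: "0.33 -0.29 0 0 0 0 0; 0.66 -0.58 0 0 0 0 0; 0.99 -0.87 0 0 0 0 0"

```text
time: 1.25
tool_pos: [0.2694, -0.3884, 0.2053]
ee_rot: [-3.141, -0.0, 0.392]
wrist_force: [0.4, -0.0, 0.1]
width: 0.0733
finger_force: 0.0
```

drive_tool:
  deltas: "0.33 -0.29 0 0 0 0 0; 0.66 -0.58 0 0 0 0 0; 0.99 -0.87 0 0 0 0 0"

```text
time: 1.55
tool_pos: [0.3276, -0.2697, 0.2057]
ee_rot: [3.141, -0.0, 0.393]
wrist_force: [-0.2, 0.7, -1.0]
width: 0.0493
finger_force: 0.0
```

drive_tool:
  deltas: "0.33 -0.29 0 0 0 0.08 0; 0.66 -0.58 0 0 0 0.16 0; 0.98 -0.85 0 0 0 0.25 0; 0.98 -0.85 0 0 0 0.25 0; 0.98 -0.85 0 0 0 0.25 0"

```text
time: 2.05
tool_pos: [0.3855, -0.1539, 0.2057]
ee_rot: [3.141, -0.0, 0.005]
wrist_force: [-0.6, -0.1, -0.8]
width: 0.0088
finger_force: 0.0
```

Run:
```python
from h import *
o=robot.get_obs();print(o['time'],o['tool_pos'],o['ee_rot'],o['width'],o['wrist_force'])
w=snapshot('wrist');T=wristT(w)
for p,a in caps(w['img']): print(p,a,onz(w,p,.071,T).round(4))
for i in range(1,5):
    for r in finder.landmark_of('wrist',f'key_{i}_spot')[:2]: print(i,np.round(r['xy'],1),round(r['confidence'],2),onz(w,r['xy'],.071,T).round(4))
cv2.imwrite('pics/w1.png',cv2.resize(w['img'][:,:,::-1],None,fx=1.5,fy=1.5))
```

```text
2.05 [ 0.38546467 -0.15388421  0.20566676] [ 3.14130685e+00 -4.20552420e-04  4.64698995e-03] 0.008837781500479043 [-0.64224109 -0.10084847 -0.76652798]
[161.4, 78.7] 185 [ 0.4864 -0.0692  0.071 ]
[105.5, 107.5] 795 [ 0.4599 -0.0113  0.071 ]
[172.6, 308.6] 9947 [ 0.2322 -0.0647  0.071 ]
[311.9, 310.8] 5129 [ 0.2303 -0.2277  0.071 ]
[499.5, 287.5] 169 [ 0.2546 -0.459   0.071 ]
[253.3, 373.9] 9458 [ 0.1355 -0.1597  0.071 ]
1 [172.3  78.9] 0.65 [ 0.4861 -0.0798  0.071 ]
2 [227.   82.9] 0.72 [ 0.4821 -0.1325  0.071 ]
4 [340.3  88.3] 0.86 [ 0.4782 -0.242   0.071 ]
```

View pics/w1.png

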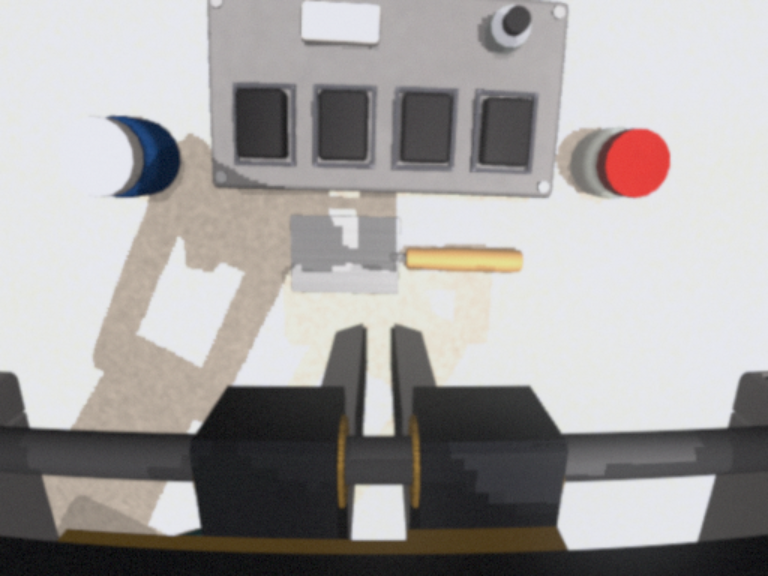

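The wrist view shows the four caps centred near (174,82), (229,83), (284,85) and (338,87), with the box turned slightly negative. I'll segment the caps and fit the row.

Run:
```python
from h import *
w=snapshot('wrist');T=wristT(w)
g=cv2.cvtColor(w['img'],cv2.COLOR_RGB2GRAY)
for lo in (60,70,80):
    n,l,st,c=cv2.connectedComponentsWithStats((g[50:118,150:365]<lo).astype(np.uint8))
    b=sorted([c[i]+[150,50] for i in range(1,n) if st[i,4]>800],key=lambda p:p[0])
    print(lo,[(st[i].tolist()) for i in range(1,n) if st[i,4]>800])
    if len(b)==4:
        P=np.array([onz(w,p,.071,T)[:2] for p in b]); d=P[0]-P[3]
        print(P.round(4).tolist(),np.linalg.norm(d)/3,'yaw',np.arctan2(-d[0],d[1]))
s=snapshot('side')
yaw=-.04;u=np.array([-np.sin(yaw),np.cos(yaw)])
m=P.mean(0)
```

```text
60 [[5, 8, 34, 47, 1400]]
70 [[4, 8, 35, 47, 1576], [59, 9, 34, 47, 1234]]
80 [[4, 8, 35, 47, 1604], [59, 9, 34, 47, 1544], [114, 10, 36, 47, 1553], [167, 13, 36, 46, 1459]]
[[0.4839, -0.0801], [0.4827, -0.1323], [0.4815, -0.1859], [0.4796, -0.2375]] 0.05248151892653204 yaw -0.02740230168436759
```

drive_tool:
  deltas: "0.3 -0.25 0.1 0 0 0.02 0; 0.6 -0.5 0.3 0 0 0.02 0; 0.9 -0.7 0.6 0 0 0.02 0; 0.985 -0.76 1 0 0 0.02 0; 0.985 -0.76 1 0 0 0.02 0"

```text
time: 2.9
tool_pos: [0.4799, -0.0775, 0.0993]
ee_rot: [-3.138, 0.013, -0.029]
wrist_force: [-0.8, 0.3, -1.5]
width: 0.0002
finger_force: 0.0
```

drive_tool:
  deltas: "0 0 0.25 0 0 0 0; 0 0 0.25 0 0 0 0; 0 0 0.25 0 0 0 0; 0 0 0.25 0 0 0 0"

```text
time: 3.3
tool_pos: [0.4844, -0.08, 0.0828]
ee_rot: [3.141, -0.003, -0.031]
wrist_force: [-0.1, -0.3, -0.3]
width: 0.0003
finger_force: 0.0
```

Run:
```python
from h import *
o=robot.get_obs();print(o['time'],o['tool_pos'],o['ee_rot'],o['width'],o['wrist_force'])
s=snapshot('side')
cv2.imwrite('pics/s1.png',cv2.resize(s['img'][200:384,150:350,::-1],None,fx=3,fy=3,interpolation=cv2.INTER_CUBIC))
```

```text
3.3 [ 0.48435836 -0.08002438  0.08284455] [ 3.14052068 -0.00346255 -0.03137971] 0.00026057710110457746 [-0.07948571 -0.26351412 -0.32155804]
```

View pics/s1.png

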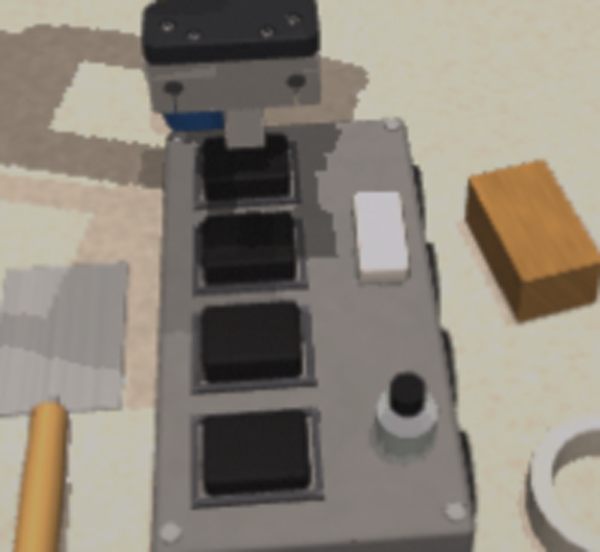

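The side crop shows the closed fingertips above key 1 at about crop (245,140), well centred across the cap. Now the first light tap.

drive_tool:
  deltas: "0 0 0.08 0 0 0 0; 0 0 0.1 0 0 0 0; 0 0 0.11 0 0 0 0; 0 0 0.11 0 0 0 0"

```text
time: 3.75
tool_pos: [0.4835, -0.0793, 0.0698]
ee_rot: [3.141, -0.0, -0.03]
wrist_force: [-0.5, -0.1, 3.1]
width: 0.0007
finger_force: 1.3
```

drive_tool:
  deltas: "0 0 0.01 0 0 0 0; 0 0 0.02 0 0 0 0; 0 0 0.02 0 0 0 0; 0 0 0.02 0 0 0 0"

```text
time: 4.15
tool_pos: [0.4835, -0.0793, 0.0676]
ee_rot: [3.141, -0.0, -0.03]
wrist_force: [-0.6, -1.0, 2.9]
width: 0.0002
finger_force: 1.6
```

Key 1 gives from about 0.070 m at 3 N, so it is up. Next is key 2.

drive_tool:
  deltas: "0 0 -0.13 0 0 0 0; 0 0.27 -0.13 0 0 0 0; 0 0.54 -0.13 0 0 0 0; 0 0.54 -0.13 0 0 0 0; 0 0.54 -0.03 0 0 0 0"

```text
time: 4.65
tool_pos: [0.483, -0.1333, 0.0718]
ee_rot: [3.142, -0.003, -0.031]
wrist_force: [-0.7, -0.1, 0.4]
width: 0.0007
finger_force: 0.0
```

drive_tool:
  deltas: "0 0 0.01 0 0 0 0; 0 0 0.03 0 0 0 0; 0 0 0.03 0 0 0 0; 0 0 0.03 0 0 0 0"

```text
time: 5.05
tool_pos: [0.4818, -0.1325, 0.0678]
ee_rot: [-3.141, -0.0, -0.03]
wrist_force: [-1.4, -0.1, 3.4]
width: 0.0005
finger_force: 1.6
```

drive_tool:
  deltas: "0 0 -0.13 0 0 0 0; 0 0.27 -0.13 0 0 0 0; 0 0.54 -0.13 0 0 0 0; 0 0.54 -0.13 0 0 0 0; 0 0.54 -0.03 0 0 0 0"

```text
time: 5.55
tool_pos: [0.4812, -0.1873, 0.0718]
ee_rot: [3.141, -0.003, -0.031]
wrist_force: [0.3, 0.4, 0.4]
width: 0.0005
finger_force: 0.0
```

drive_tool:
  deltas: "0 0 0.01 0 0 0 0; 0 0 0.03 0 0 0 0; 0 0 0.03 0 0 0 0; 0 0 0.03 0 0 0 0"

```text
time: 5.95
tool_pos: [0.4801, -0.1864, 0.0678]
ee_rot: [-3.141, 0.0, -0.03]
wrist_force: [-1.1, 0.3, 3.2]
width: 0.0008
finger_force: 1.6
```

drive_tool:
  deltas: "0 0 -0.13 0 0 0 0; 0 0.27 -0.13 0 0 0 0; 0 0.54 -0.13 0 0 0 0; 0 0.54 -0.13 0 0 0 0; 0 0.54 -0.03 0 0 0 0"

```text
time: 6.45
tool_pos: [0.4795, -0.2414, 0.0719]
ee_rot: [3.141, -0.003, -0.031]
wrist_force: [-0.1, 0.0, -0.2]
width: 0.0003
finger_force: 0.0
```

drive_tool:
  deltas: "0 0 0.01 0 0 0 0; 0 0 0.03 0 0 0 0; 0 0 0.03 0 0 0 0; 0 0 0.03 0 0 0 0"

```text
time: 6.85
tool_pos: [0.4786, -0.2405, 0.0675]
ee_rot: [-3.142, -0.0, -0.03]
wrist_force: [-0.2, -0.2, -0.0]
width: 0.0007
finger_force: 0.0
```

Key 4 shows no contact at the same height, so it is the latched one. I'll press it to the bottom.

drive_tool:
  deltas: "0 0 0.03 0 0 0 0; 0 0 0.05 0 0 0 0; 0 0 0.07 0 0 0 0; 0 0 0.075 0 0 0 0; 0 0 0.075 0 0 0 0"

```text
time: 7.35
tool_pos: [0.479, -0.2409, 0.0613]
ee_rot: [3.141, -0.002, -0.03]
wrist_force: [-1.8, 2.0, 6.8]
width: 0.0002
finger_force: 3.2
```

drive_tool:
  deltas: "0 0 0.01 0 0 0 0; 0 0 0.015 0 0 0 0; 0 0 0.015 0 0 0 0"

```text
time: 7.65
tool_pos: [0.4791, -0.2409, 0.0612]
ee_rot: [3.141, -0.002, -0.03]
wrist_force: [-3.8, 3.1, 11.9]
width: -0.0001
finger_force: 5.9
```

Force rises to 11.9 N with no further travel, so the key is at the bottom. I'll lift off, then tap it lightly again to check.

drive_tool:
  deltas: "0 0 -0.08 0 0 0 0; 0 0 -0.2 0 0 0 0; 0 0 -0.25 0 0 0 0; 0 0 -0.25 0 0 0 0; 0 0 -0.25 0 0 0 0"

```text
time: 8.15
tool_pos: [0.4784, -0.241, 0.0832]
ee_rot: [-3.142, 0.0, -0.03]
wrist_force: [-0.9, 0.0, 0.6]
width: 0.0007
finger_force: 0.0
```

drive_tool:
  deltas: "0 0 0.1 0 0 0 0; 0 0 0.14 0 0 0 0; 0 0 0.155 0 0 0 0; 0 0 0.155 0 0 0 0; 0 0 0.155 0 0 0 0"

```text
time: 8.65
tool_pos: [0.4783, -0.2409, 0.0681]
ee_rot: [-3.142, 0.0, -0.03]
wrist_force: [-0.7, 0.5, 2.8]
width: 0.0004
finger_force: 1.5
```

Key 4 now meets the finger at the up height. I'll retreat and hand in.

drive_tool:
  deltas: "0 0 -0.3 0 0 0 0; 0 0 -0.6 0 0 0 0; 0 0 -0.9 0 0 0 0; 0 0 -0.9 0 0 0 0; 0 0 -0.9 0 0 0 0"

```text
time: 9.15
tool_pos: [0.4785, -0.241, 0.1578]
ee_rot: [3.141, -0.0, -0.03]
wrist_force: [-0.7, -0.2, 0.2]
width: 0.0004
finger_force: 0.0
```

```bash
python3 -c "
from h import *
o=robot.get_obs();print(o['tool_pos'],o['wrist_force']);print(robot.close_job())"
```

```text
[ 0.47847572 -0.24095892  0.15780375] [-0.70983502 -0.15056961  0.23234897]
the job is handed in; nothing more can be done
None
```

Key 4 was the latched one; I pressed it to the bottom and released it, a light re-tap met it at the up height like the other three keys, and the job is handed in after about 9 s.

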